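# Clamp a hat-block neck with the inner knob

### The arm

A 6-joint arm with a two-finger parallel gripper is mounted at the origin on the work surface. World frame = base frame: x ahead of the robot, y to its left, z up, the work surface at z = 0. Lengths are in mm, angles in rad, forces in N, time in s.
With the tool pointing down it reaches from about 275 to 725 mm from the base axis. Payload 5.6 kg.
Tool frame: the origin (TCP) lies at the very end of the fingers, on their centre line; the grasp point (between the pads) lies 19 mm behind it; z points along the fingers, y is the line along which they close (so a half turn about z gives the same grasp; the last joint's range is limited). The gripper opens to 85 mm and grips with 20 to 120 N. Pads are 22 mm wide; open, the fingers measure 114 mm over their backs; the gripper's body (76 mm by 85 mm) begins 54 mm behind the grasp point. The pads swing forward as they close: fully open they stand 13 mm farther back than shut.
Start: joints at [1.447, 0.255, 0.108, 0, -1.424, -0.285], TCP at [218.603, 504.684, 231.283] pointing down, gripper open.
Joint ranges: [-2.95, 2.95], [-1.21, 1.97], [-1.09, 1.5], [-2.87, 1.71], [-2.94, -0.07], [-3.05, 3.05]. Speed limits (rad/s): [2.57, 2.57, 3.14, 3.14, 3.14, 3.14].

### API

Orientations are given as a unit quaternion [x, y, z, w].
In Python, from cell import read_state, camera, camera_model, job_done gives the robot as it stands.
- The arm moves only by the shell command python3 -m creep 'ROWS' [OPENING] [FORCE]. ROWS is rows parted by semicolons, their numbers by spaces, 1 to 12 of them, each of 6 numbers: dx, dy, dz in mm, then a rotation vector rx, ry, rz in rad; each row shifts and turns the commanded pose from where the row before left it, along the tool's axes as they then stand; what a row does not reach is not made up. A row lasts 1/8 s, in which the tool goes at most 62.5 mm and 0.188 rad, less where a joint would pass 70% of its speed; a pose out of reach is approached as far as the arm can. OPENING is the finger opening in mm, set as the command begins (- or left out keeps the last). The fingers move at their own pace and stop on an object; FORCE is the grip in N (left out, the last holds). Time passes only in rows, so rows that do not move let the fingers close. It prints the time, the measured TCP pose, the force, the opening and the grip force at its end.
- read_state(): the state, without advancing time (a new reading comes with each control period).
- camera(name): name is "scene" or "top" or "wrist"; returns (picture, depth): 420x560x3 uint8, red, green, blue; 420x560 float32, mm along the optical axis (not along the pixel's ray), 0 where there is no reading.
- camera_model(name): a dict with "fx", "fy", "cx", "cy" (pixels), "k1" (the pictures are not rectified: a ray, as slopes to the right and down, at radius r is drawn at 1 + k1 r^2 times it, then the intrinsics apply), "world_to_cam" (4x4, takes a point from world to camera coordinates); the wrist camera has in their place "T_tool_cam" (4x4, takes a point from camera to tool coordinates, whose origin is the TCP and whose axes are the flange's). Camera axes: x right, y down, z forward; pixel columns grow to the right and rows downward; lengths in mm; the calibration is good to about 2 mm. A picture is of the moment at which its call begins: read the wrist's pose just before it. camera_model takes no time and is no camera call.
- job_done(): hands the job in; it is judged then, once.
The state is a dict: "time": time; "joints": joint angles; "dq": joint speeds; "joint_torque": joint torques, N m; "eef_pos": TCP position; "tool_rot": TCP orientation; "ft_force": force on the tool from outside, world axes, zero at the start; "wrist_torque": the same for the moment, N m; "gripper_width": finger opening in mm; "finger_force": force on a finger pad.
Only numpy, scipy, OpenCV 4.12 (cv2) and the standard library are available. Lean on these libraries where they do the work, as an engineer would, in place of code of your own. Each camera call takes 0.05 s, during which the arm holds its last target. There are 200 camera calls.

### The job

Stand the pale wooden neck upright on the plate of the green bench clamp, between its jaws, and let go of it. Then tighten the clamp by turning only the small silver inner knob clockwise until the neck is pressed against the steel fixed jaw with about 10 N, never more than 18 N, and let go. Do not drag the black outer ring round, and leave everything else on the bench where it is.

Things in the scene. Friction and masses are not known exactly. Their poses are not given: they have to be found in the camera images.
- neck: the pale (light wood) neck, a turned upright stem that carries a hat block, about 180 g: foot cylinder 50 mm diameter and 54 mm high, above it a spigot 34 mm diameter up to 95 mm. Stands loose on the bench. Origin: centre of its underside, z up
- neck_dark: dark brown wooden neck, turned stem of the same shape and size as the pale neck. Leave alone. Origin: centre of its underside
- neck_blue: blue painted neck, turned stem of the same shape and size as the pale neck. Leave alone. Origin: centre of its underside
- clamp: the green bench clamp, fixed to the bench; place and yaw vary. Base plate 260 x 110 mm, 10 mm thick. Origin: centre of the plate's underside; +x runs from the control head to the fixed jaw, z up. Green head block 90 x 90 mm centred at x = -80 mm, top at 55 mm, carries the coaxial control (outer ring, inner knob)
- seat (a point): point on the plate's surface (10 mm above the bench), on the centre line, where the neck's foot goes: 36 mm along the clamp's x; axes as the clamp's. 7 mm short of bearing on the fixed jaw. The orange pad of the moving jaw (46 mm wide, top 43 mm above the bench) stands 32 to 51 mm before it on the head's side (not measured) and will push the neck up to the fixed jaw
- anvil: the steel fixed jaw of the clamp, 60 mm wide, from the plate up to 45 mm above the bench. Origin: foot of its flat face, which looks to the clamp's -x; axes as the clamp's, 68 mm along its x. The moving pad is sprung, 3 N per mm: once the neck bears on this jaw, clamping force grows by about 40 N per rad of knob
- knob_top (a point): inner knob's top centre, 84 mm above the bench; axes as the clamp's. Silver knurled cylinder, 26 mm diameter, 18 mm proud of the ring. Clockwise from above closes the jaw, 15 mm per rad, 0.9 to 2.2 rad to bear: may need a re-grasp. Stays where left. Friction is steady, 0.3 N m while turning (less felt at rest); each 10 N of clamping adds 0.15 N m to the moment of free turning
- ring_mark (a point): yellow mark on the black outer ring's top face, 66 mm above the bench, 26 mm from the axis it shares with the knob. Ring 60 mm diameter, 10 mm high, turns very easily (0.02 N m) and must not be dragged: keep the fingertips off it
- spool_white: white thread spool, 44 mm diameter, 52 mm high; leave alone. Origin: centre of its underside
- spool_red: red thread spool with black ends, 44 mm diameter, 52 mm high; leave alone. Origin: centre of its underside
- brush: hat brush, dark wooden back 45 x 150 mm, 34 mm high, bristles down; leave alone. Origin: centre of its underside, long along its y
- bottle: amber bottle, 52 mm diameter, 130 mm high; leave alone. Origin: centre of its underside
- tin: steel tin, 72 mm diameter, 50 mm high; leave alone. Origin: centre of its underside
Mind the look-alikes: they are no part of the job. What is shaped like the neck but pink is not meant.

How it is judged (in metres and radians):
On the way, in this order (a step that is already met when the one before it is completed fails the run):
1. the pale neck stands on the clamp's plate between the jaws, released, not yet clamped (x of neck in the frame of clamp between 0.018 and 0.048 m and y of neck in the frame of clamp between -0.014 and 0.014 m and z of neck in the frame of clamp below 0.013 m and angle between neck's own z axis and vertical below 0.1 rad and contact force between the fingers and neck below 0.3 N and contact force between anvil and neck below 3 N), for 0.2 s.
2. the neck is pressed against the fixed jaw with 5 to 16 N (x of neck in the frame of clamp between 0.018 and 0.048 m and y of neck in the frame of clamp between -0.014 and 0.014 m and z of neck in the frame of clamp below 0.013 m and angle between neck's own z axis and vertical below 0.1 rad and contact force between anvil and neck between 5 and 16 N), for 0.2 s.
At the end, for the whole second after the job is handed in: The pale neck is upright (0.1 rad) and at rest on the plate between the jaws (axis 18 to 48 mm along the clamp, within 14 mm of its centre line), pressed on the fixed jaw with 5 to 16 N; the ring mark is within 5 mm and the other seven loose things within 30 mm of their starts (all of step 2 and linear speed of neck below 0.01 m/s and distance of ring_mark from where it was at the start of the episode below 0.005 m and distance of each of neck_dark, neck_blue, spool_white, spool_red, brush, bottle, tin from where it was at the start of the episode below 0.03 m); the robot touches nothing.
It fails at once if the neck is pressed against the fixed jaw with more than 18 N (contact force between anvil and neck above 18 N).
It fails at once if the outer ring is dragged round: its mark moves more than 5 mm (distance of ring_mark from where it was at the start of the episode above 0.005 m).
It fails at once if another loose thing is moved more than 30 mm (distance of any of neck_dark, neck_blue, spool_white, spool_red, brush, bottle, tin from where it was at the start of the episode above 0.03 m).
It also fails if it takes over 72 s, if anything falls off the work surface, if the arm or the gripper's body presses on something with over 40 N, if the wrist force passes 120 N, or if a joint passes its speed limit or range.

## Working session

There is one attempt and no reset: what is moved stays moved. The work goes in short steps, Python scripts to look and compute and a shell command to move; the robot and the scene stay as the last step left them, time stands still between calls to the robot, and variables do not carry over. Pictures are saved under pics/ and viewed, at most 10 in all, crops included, and the job is handed in when it is done.

```bash
mkdir -p pics; ls; python3 - <<'E'
from cell import *
import cv2,numpy as np
s=read_state();print(s)
for n in("top","scene"):
    p,d=camera(n);cv2.imwrite(f"pics/{n}0.png",p[...,::-1]);np.savez(f"pics/{n}0.npz",p=p,d=d);print(n,camera_model(n))
print(camera_model("wrist"))
E
```

```text
pics
{'time': 0.0, 'joints': array([ 1.44655533e+00,  2.55727978e-01,  1.06986623e-01, -4.81500826e-04,
       -1.42387560e+00, -2.84587038e-01]), 'dq': array([-0.0004849 ,  0.00089543,  0.00119282,  0.00100665,  0.00161741,
        0.0006988 ]), 'joint_torque': array([ 6.18217418e-04, -3.86629736e+01,  2.37938333e+01,  5.36482349e+00,
       -6.17556536e-03, -1.46690724e-05]), 'eef_pos': array([218.39686768, 504.23777729, 230.39769149]), 'tool_rot': array([ 9.79172471e-01, -2.03028042e-01, -1.64455109e-04,  9.26461328e-04]), 'ft_force': array([ 0.08271613,  0.0501818 , -0.68421497]), 'wrist_torque': array([-0.04932028,  0.04906691, -0.05164817]), 'finger_force': 0.0, 'gripper_width': 84.68935287936802}
top {'fx': 409.35931292944616, 'fy': 409.35931292944616, 'cx': 273.2156469643581, 'cy': 209.39700057348054, 'k1': -0.10561686682228964, 'world_to_cam': array([[-1.70025956e-02, -9.99825350e-01, -7.75770770e-03,
         5.63237873e+01],
       [-9.95405358e-01,  1.76576238e-02, -9.41083475e-02,
         5.73459511e+02],
       [ 9.42288942e-02,  6.12197764e-03, -9.95531736e-01,
      
[... 388 characters left out ...]
55043868e-01,
        -2.61051566e+02],
       [-6.04699698e-01, -4.52139669e-01, -6.55673695e-01,
         1.49791592e+03],
       [ 0.00000000e+00,  0.00000000e+00,  0.00000000e+00,
         1.00000000e+00]])}
{'fx': 342.24027321772724, 'fy': 342.24027321772724, 'cx': 277.4519475478212, 'cy': 208.81157199906377, 'k1': -0.011617615238389247, 'T_tool_cam': array([[-8.68700950e-04, -9.53819160e-01, -3.00380186e-01,
         7.75689015e+01],
       [ 9.99999555e-01, -9.39284320e-04,  9.05746078e-05,
         5.16278429e-02],
       [-3.68534195e-04, -3.00379973e-01,  9.53819551e-01,
        -1.42833633e+02],
       [ 0.00000000e+00,  0.00000000e+00,  0.00000000e+00,
         1.00000000e+00]])}
```

View pics/top0.png

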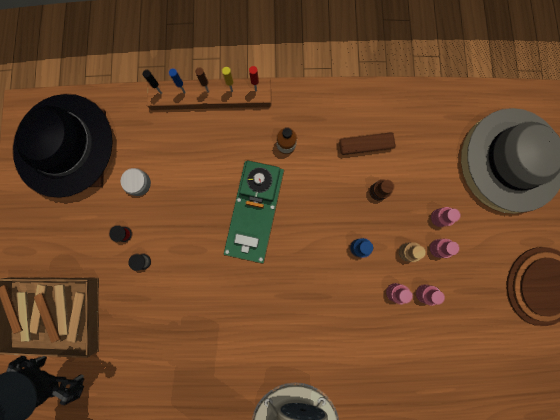

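View pics/scene0.png

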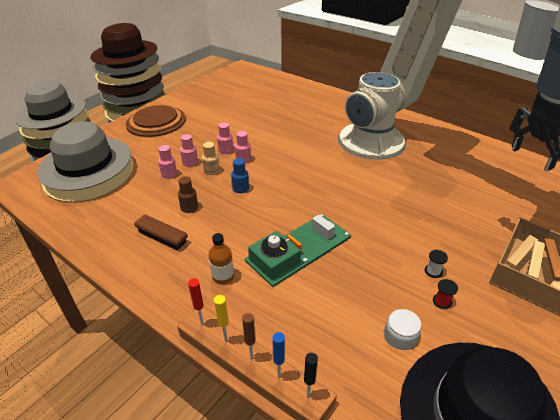

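Top view: pale neck at (413,252). Look-alikes: pink at (448,215), (446,248), (401,294) and (431,295), blue at (361,247), dark at (381,189). By the description I choose (413,252). The clamp's knob is at (260,179), its anvil at (246,241) and the orange pad at (255,203).

```bash
cat > h.py <<'E'
import numpy as np,cv2
from cell import *
from scipy.spatial.transform import Rotation as R
def ray(name,uv,pose=None):
    m=camera_model(name);K=np.array([[m['fx'],0,m['cx']],[0,m['fy'],m['cy']],[0,0,1]])
    n=cv2.undistortPoints(np.array(uv,float).reshape(-1,1,2),K,np.array([m['k1'],0,0,0,0])).reshape(-1,2)
    d=np.c_[n,np.ones(len(n))]
    if name=='wrist':
        T=np.eye(4);T[:3,:3]=R.from_quat(pose['tool_rot']).as_matrix();T[:3,3]=pose['eef_pos'];T=T@m['T_tool_cam']
    else: T=np.linalg.inv(m['world_to_cam'])
    return T[:3,3],d@T[:3,:3].T
def plane(name,uv,z,pose=None):
    o,d=ray(name,uv,pose);return o+d*((z-o[2])/d[:,2])[:,None]
def depth(name,uv,D,pose=None):
    o,d=ray(name,uv,pose);uv=np.array(uv,int).reshape(-1,2);return o+d*D[uv[:,1],uv[:,0]][:,None]
def mask(p,lo,hi):
    return cv2.inRange(cv2.cvtColor(p,cv2.COLOR_RGB2HSV),np.array(lo),np.array(hi))
def pix(m): return np.argwhere(m>0)[:,::-1]
E
python3 - <<'E'
from h import *
z=np.load('pics/top0.npz');p,D=z['p'],z['d']
r=p[235:270,398:430];yy,xx=np.mgrid[235:270,398:430];uv=np.c_[xx.ravel(),yy.ravel()]
P=depth('top',uv,D)
for lo,hi in((85,105),(45,65)):
    k=(P[:,2]>lo)&(P[:,2]<hi);c,rr=cv2.minEnclosingCircle(P[k,:2].astype(np.float32));print('neck',lo,k.sum(),c,rr,np.median(P[k,2]))
g=mask(p,(60,80,40),(90,255,255));g[:, :200]=0;g[:,300:]=0
uv=pix(g);P=depth('top',uv,D);k=(P[:,2]>3)&(P[:,2]<17)
b=plane('top',uv[k],10);print('plate',k.sum(),cv2.minAreaRect(b[:,:2].astype(np.float32)))
k=(P[:,2]>48)&(P[:,2]<60);b=plane('top',uv[k],55);print('head',k.sum(),cv2.minAreaRect(b[:,:2].astype(np.float32)))
yy,xx=np.mgrid[155:270,220:290];uv=np.c_[xx.ravel(),yy.ravel()];P=depth('top',uv,D);k=(P[:,2]>76)&(P[:,2]<95);c=cv2.minEnclosingCircle(P[k,:2].astype(np.float32));print('knob',k.sum(),c,np.median(P[k,2]))
o=pix(mask(p,(8,150,120),(20,255,255))[155:270,220:290])+[220,155];Q=plane('top',o,43);print('orange',len(o),o.mean(0),Q.mean(0),cv2.minAreaRect(Q[:,:2].astype(np.float32)))
y=pix(mask(p,(22,120,120),(35,255,255))[155:270,220:290])+[220,155];print('yellow',y.tolist(),plane('top',y,66).mean(0) if len(y) else '')
cv2.imwrite('pics/crop0.png',np.hstack([cv2.resize(p[150:270,215:295,::-1],None,fx=5,fy=5,interpolation=2),cv2.resize(p[210:300,380:446,::-1],(400,600))]))
E
```

```text
neck 85 151 (456.5097351074219, -312.30450439453125) 16.806785583496094 95.34405944211449
neck 45 150 (456.66888427734375, -312.3515625) 25.742338180541992 55.543114041791
plate 2069 ((571.87890625, 100.02074432373047), (107.38347625732422, 257.49981689453125), 76.75798034667969)
head 638 ((648.7970581054688, 80.3905258178711), (89.66731262207031, 88.1798095703125), 76.6244125366211)
knob 97 ((649.4656372070312, 80.57597351074219), 13.952370643615723) 83.3393531079289
orange 3923 [255.20112159 213.0367066 ] [565.03708041  93.47814546  43.        ] ((569.0834350585938, 95.66735076904297), (182.4827117919922, 299.0006408691406), 89.12940979003906)
yellow [[248, 179], [249, 179], [250, 179], [251, 179], [252, 179]] [650.07996025 104.35116849  66.        ]
```

View pics/crop0.png

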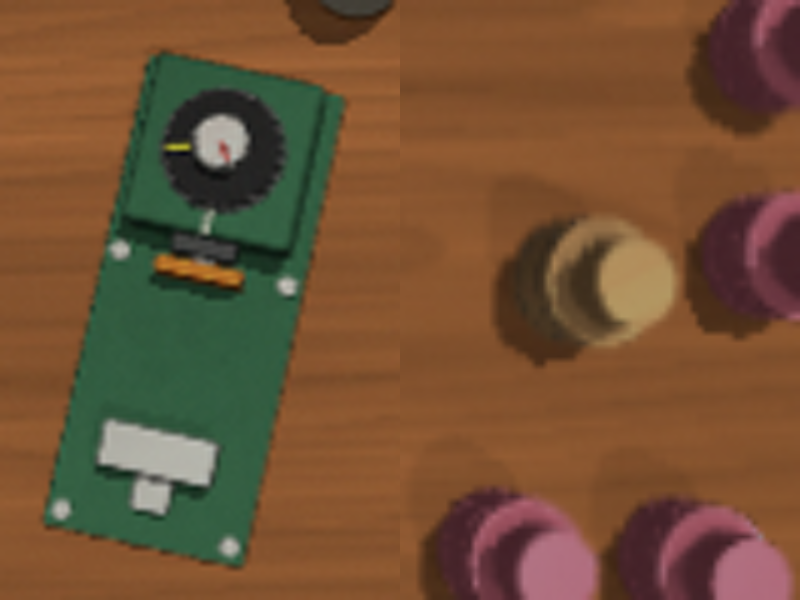

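Crop: the chosen object at (413,252) is the pale, light-wood neck standing free. The knob is silver with the yellow mark to its left, and the jaws are open. Computed in world mm: neck (456.6,-312.3), seat about (536.6,107.7), knob (649.4,80.5), clamp x-axis about (-0.973,0.230).

```bash
python3 -m creep '38.8 46.7 0 0 0 0;38.8 46.7 0 0 0 0;38.8 46.7 0 0 0 0;38.8 46.7 0 0 0 0;38.8 46.7 0 0 0 0;38.8 46.7 0 0 0 0;38.8 46.7 0 0 0 0;38.8 46.7 0 0 0 0;38.8 46.7 0 0 0 0;38.8 46.7 0 0 0 0;38.8 46.7 0 0 0 0;38.8 46.7 0 0 0 0' 85 60
python3 -m creep '38.8 46.7 0 0 0 0;38.8 46.7 0 0 0 0;0 0 0 0 0 0.17;0 0 0 0 0 0.17;0 0 0 0 0 0.17;0 0 0 0 0 0.17;0 0 0 0 0 0.17;0 0 0 0 0 0.17;0 0 0 0 0 0.142;0 0 0 0 0 0'
cat > st.py <<'E'
from h import *
import sys
s=read_state();Rm=R.from_quat(s['tool_rot']).as_matrix()
print(s['time'],s['eef_pos'].round(1),'yaw',np.arctan2(Rm[1,0],Rm[0,0]).round(4),'zaxis',Rm[:,2].round(4),'j',s['joints'].round(3),s['gripper_width'],s['finger_force'],s['ft_force'].round(2),s['wrist_torque'].round(3))
if len(sys.argv)>3: print('rows d',(Rm.T@(np.array(sys.argv[1:4],float)-s['eef_pos'])).round(1))
E
python3 st.py 456.6 -312.3 58
```

```text
time: 1.6
eef_pos: [423.1, -196.7, 231.0]
tool_rot: [0.979, -0.203, -0.0, -0.0]
ft_force: [2.2, 0.2, 0.8]
gripper_width: 84.9
finger_force: 0.0
time: 2.85
eef_pos: [457.0, -311.0, 230.8]
tool_rot: [0.708, -0.707, -0.0, 0.0]
ft_force: [0.4, 0.3, -0.0]
gripper_width: 85.2
finger_force: 0.0
2.85 [ 457.  -311.   230.8] yaw -1.5696 zaxis [-8.e-04  5.e-04 -1.e+00] j [-0.315  0.261  0.116 -0.    -1.426  0.316] 85.15103978637514 0.0 [ 0.35  0.33 -0.01] [0.034 0.012 0.014]
rows d [  1.3   0.2 172.8]
```

```bash
python3 -m creep '1.3 0 40 0 0 0;0 0 40 0 0 0;0 0 40 0 0 0;0 0 33 0 0 0;0 0 20 0 0 0;0 0 0 0 0 0' 
python3 st.py
python3 -m creep '0 0 0 0 0 0;0 0 0 0 0 0;0 0 0 0 0 0;0 0 0 0 0 0;0 0 0 0 0 0' 20 40
python3 - <<'E'
from h import *
p,d=camera('wrist');cv2.imwrite('pics/w1.png',p[...,::-1])
E
```

```text
time: 3.6
eef_pos: [455.9, -311.9, 56.6]
tool_rot: [0.708, -0.706, -0.002, 0.001]
ft_force: [-0.9, 0.3, 1.0]
gripper_width: 85.0
finger_force: 0.0
3.6 [ 455.9 -311.9   56.6] yaw -1.5685 zaxis [-0.0038  0.0016 -1.    ] j [-0.317  0.379 -0.182 -0.    -1.014  0.32 ] 84.96061714140072 0.0 [-0.88  0.26  0.96] [-0.046  0.02   0.025]
time: 4.22
eef_pos: [457.6, -312.8, 59.2]
tool_rot: [0.707, -0.707, 0.001, -0.0]
ft_force: [-1.9, 1.3, 5.4]
gripper_width: 33.0
finger_force: 39.7
```

View pics/w1.png

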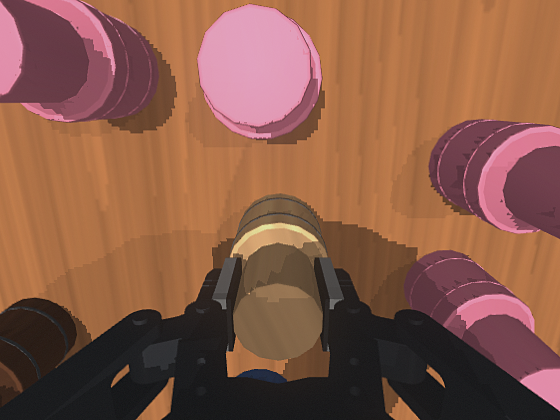

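The pale neck is held between the pads (cols 230–330, row ~290). The nearest pink neck is untouched at (260,70).

```bash
python3 -m creep '0 0 -15 0 0 0;0 0 -15 0 0 0;0 0 -15 0 0 0;0 0 -15 0 0 0;0 0 -15 0 0 -0.167;0 0 -15 0 0 -0.167;0 0 -15 0 0 -0.167;0 0 -15 0 0 -0.167;0 0 0 0 0 -0.167;0 0 0 0 0 -0.167;0 0 0 0 0 -0.167;0 0 0 0 0 -0.167' 
python3 -m creep '-2 -25 0 0 0 0;-2 -47 0 0 0 0;-2 -47 0 0 0 0;-2 -47 0 0 0 0;-2 -47 0 0 0 0;-2 -47 0 0 0 0;-2 -47 0 0 0 0;-2 -47 0 0 0 0;-2 -47 0 0 0 0;-1 -25 0 0 0 0;0 0 0 0 0 0;0 0 0 0 0 0' 
python3 st.py 536.6 107.7 70
python3 - <<'E'
from h import *
s=read_state();p,D=camera('top');cv2.imwrite('pics/top1.png',p[...,::-1]);np.savez('pics/t1.npz',p=p,d=D)
p,D=camera('wrist');cv2.imwrite('pics/w2.png',p[...,::-1])
E
```

```text
time: 5.78
eef_pos: [457.1, -312.4, 178.9]
tool_rot: [0.993, -0.114, 0.0, -0.0]
ft_force: [0.7, 0.3, -1.0]
gripper_width: 33.2
finger_force: 39.9
time: 7.28
eef_pos: [537.6, 105.9, 178.6]
tool_rot: [0.993, -0.117, 0.0, 0.0]
ft_force: [0.5, -0.2, -1.5]
gripper_width: 32.9
finger_force: 40.3
7.275 [537.6 105.9 178.6] yaw -0.2348 zaxis [-0.e+00 -2.e-04 -1.e+00] j [ 0.48   0.272 -0.003  0.    -1.295  0.856] 32.887523658878834 40.2567458152771 [ 0.48 -0.2  -1.51] [-0.033  0.074  0.033]
rows d [ -1.4  -1.5 108.6]
```

View pics/w2.png

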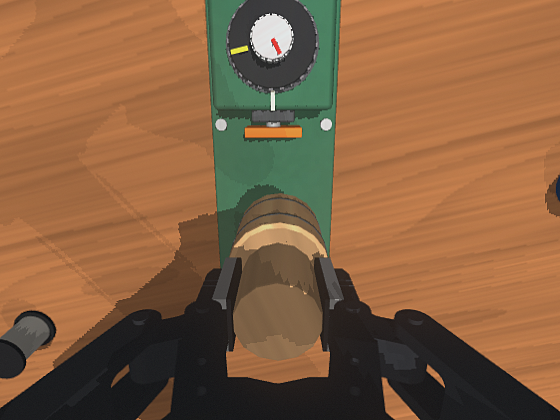

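The wrist view shows the neck held over the plate, with the clamp axis square to the picture (col ~272). The pad is at (273,132) and the knob at (271,37). I'll check the pad and knob positions by ray.

```bash
python3 - <<'E'
from h import *
s=read_state();d=np.array([-.973,.230]);n=np.array([-.230,-.973]);c=np.array([571.6,99.4])
for nm,uv,z in(('knob',(271,37),84),('padfront top',(273,136),43),('screwL',(221,125),10),('screwR',(326,125),10),('mark',(238,50),66)):
    P=plane('wrist',[uv],z,s)[0];print(nm,P.round(1),'clamp',(P[:2]-c)@d,(P[:2]-c)@n)
E
```

```text
knob [651.5  82.   84. ] clamp -81.7643907440822 -1.4599179200063734
padfront top [587.9  96.8  43. ] clamp -16.498351223120046 -1.2303572048638358
screwL [605.1 140.5  10. ] clamp -23.160769431425088 -47.6656131688097
screwR [583.3  50.   10. ] clamp -22.743266657726455 45.400965188427904
mark [651.9 105.5  66. ] clamp -76.71591773335976 -24.40571550880803
```

```bash
python3 -m creep '-2 -1.5 25 0 0 0;-1 0 30 0 0 0;0 0 25 0 0 0;0 0 12 0 0 0;0 0 8 0 0 0;0 0 4 0 0 0;0 0 0 0 0 0'; python3 -m creep '0 0 2.5 0 0 0;0 0 0 0 0 0;0 0 2 0 0 0;0 0 0 0 0 0';python3 st.py
```

```text
time: 8.25
eef_pos: [535.5, 108.5, 74.7]
tool_rot: [0.993, -0.117, 0.0, -0.0]
ft_force: [-0.4, -1.2, -0.6]
gripper_width: 33.3
finger_force: 40.3
time: 8.75
eef_pos: [535.1, 108.4, 69.6]
tool_rot: [0.993, -0.117, -0.0, 0.0]
ft_force: [-1.0, 0.5, -1.7]
gripper_width: 33.2
finger_force: 40.3
8.75 [535.1 108.4  69.6] yaw -0.2348 zaxis [-2.e-04 -1.e-04 -1.e+00] j [ 0.487  0.352 -0.186 -0.    -1.033  0.85 ] 33.15061556838456 40.25625228881836 [-0.96  0.49 -1.67] [ 0.007 -0.074  0.003]
```

```bash
python3 -m creep '0 0 0.7 0 0 0;0 0 0 0 0 0';python3 -m creep '0 0 0.7 0 0 0;0 0 0 0 0 0'
```

```text
time: 9.0
eef_pos: [535.3, 108.4, 69.3]
tool_rot: [0.993, -0.117, 0.0, -0.0]
ft_force: [-1.0, 0.7, 0.3]
gripper_width: 33.1
finger_force: 40.6
time: 9.25
eef_pos: [535.5, 108.4, 69.3]
tool_rot: [0.993, -0.117, 0.001, -0.0]
ft_force: [-2.0, -1.5, 5.4]
gripper_width: 33.3
finger_force: 41.0
```

```bash
python3 -m creep '0 0 0 0 0 0;0 0 0 0 0 0;0 0 0 0 0 0;0 0 0 0 0 0;0 0 0 0 0 0' 70; python3 -m creep '0 0 -15 0 0 0;0 0 -30 0 0 0;0 0 -30 0 0 0;0 0 -25 0 0 0;0 0 0 0 0 0;0 0 0 0 0 0'
python3 st.py 649.8 81 190
python3 - <<'E'
from h import *
s=read_state();p,D=camera('wrist');cv2.imwrite('pics/w3.png',p[...,::-1])
p,D=camera('top');d=np.array([-.973,.230]);n=np.array([-.230,-.973]);c=np.array([571.6,99.4])
yy,xx=np.mgrid[200:260,220:290];P=depth('top',np.c_[xx.ravel(),yy.ravel()],D)
for lo,hi in((101,112),(58,70)):
    k=(P[:,2]>lo)&(P[:,2]<hi)&(abs(P[:,0]-536)<45);print(k.sum())
    if k.sum()>5: m,r=cv2.minEnclosingCircle(P[k,:2].astype(np.float32));m=np.array(m);print(m,r,(m-c)@d,(m-c)@n)
E
```

```text
time: 9.88
eef_pos: [535.2, 108.4, 68.3]
tool_rot: [0.993, -0.117, -0.0, -0.0]
ft_force: [1.1, 0.3, 0.5]
gripper_width: 70.0
finger_force: 0.0
time: 10.62
eef_pos: [535.0, 108.4, 168.5]
tool_rot: [0.993, -0.117, -0.0, -0.0]
ft_force: [0.1, -0.9, -0.4]
gripper_width: 69.5
finger_force: 0.0
10.625 [535.  108.4 168.5] yaw -0.2349 zaxis [-1.e-04  3.e-04 -1.e+00] j [ 0.487  0.274 -0.027 -0.    -1.27   0.85 ] 69.53456584682687 0.0 [ 0.09 -0.88 -0.37] [-0.006  0.042  0.031]
rows d [ 1.18e+02 -1.00e-01 -2.15e+01]
0
0
```

View pics/w3.png

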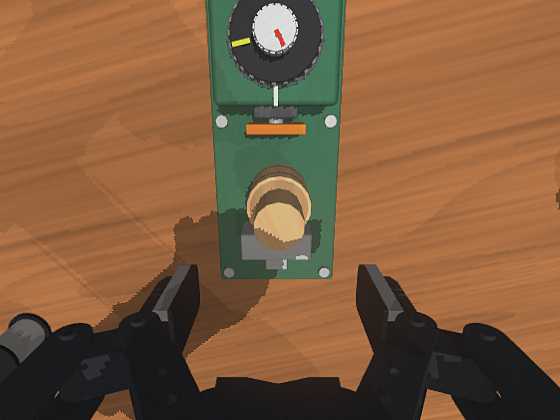

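The neck stands upright and free on the plate at (280,205), on the centre line, just short of the anvil. Next is a hover over the knob.

```bash
python3 -m creep '30 0 0 0 0 0;40 0 0 0 0 0;30 0 0 0 0 0;18 0 0 0 0 0;0 0 30 0 0 0;0 0 20 0 0 0;0 0 0 0 0 0;0 0 0 0 0 0' 60
python3 st.py 649.8 81 70
python3 - <<'E'
from h import *
s=read_state();p,D=camera('wrist');np.savez('pics/w4.npz',p=p,d=D);cv2.imwrite('pics/w4.png',p[...,::-1])
yy,xx=np.mgrid[120:420,150:400];uv=np.c_[xx.ravel(),yy.ravel()];P=depth('wrist',uv,D,s)
k=(P[:,2]>80)&(P[:,2]<90)&(np.hypot(P[:,0]-650,P[:,1]-81)<25);m=cv2.minEnclosingCircle(P[k,:2].astype(np.float32));print(k.sum(),m,np.median(P[k,2]),P[k].mean(0))
k=(P[:,2]>63)&(P[:,2]<70)&(np.hypot(P[:,0]-650,P[:,1]-81)<40);print(cv2.minEnclosingCircle(P[k,:2].astype(np.float32)),np.median(P[k,2]))
t,D=camera('top');np.savez('pics/t2.npz',p=t,d=D)
E
```

```text
time: 11.72
eef_pos: [650.4, 80.9, 119.1]
tool_rot: [0.993, -0.117, 0.0, 0.0]
ft_force: [0.5, 0.8, 0.9]
gripper_width: 60.2
finger_force: 0.0
11.725 [650.4  80.9 119.1] yaw -0.2345 zaxis [ 8.e-04 -3.e-04 -1.e+00] j [ 3.620e-01  5.110e-01  2.040e-01  1.000e-03 -1.263e+00  9.740e-01] 60.18247721502079 0.0 [0.48 0.78 0.9 ] [-0.028 -0.007 -0.003]
rows d [-0.6  0.1 49.1]
1707 ((651.7582397460938, 82.11524200439453), 14.025915145874023) 84.08735271296791 [652.99659484  81.7242114   83.89465743]
((651.837158203125, 82.19412231445312), 31.32859230041504) 66.13738238055396
```

View pics/w4.png

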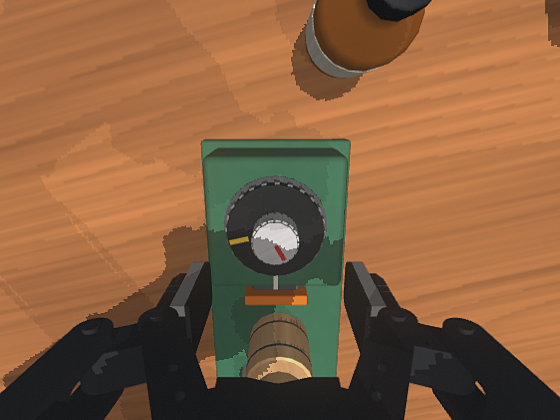

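The knob sits at (275,240), centred between the fingers, with the mark at (238,241). The bottle is at (365,30), well clear below gripper-body height. Descending and gripping above the ring.

```bash
python3 -m creep '0.7 0 20 0 0 0;0 0 15 0 0 0;0 0 8 0 0 0;0 0 5 0 0 0;0 0 0 0 0 0;0 0 0 0 0 0' 50
python3 st.py
python3 -m creep '0 0 0 0 0 0;0 0 0 0 0 0;0 0 0 0 0 0;0 0 0 0 0 0;0 0 0 0 0 0' 15 70;python3 st.py
python3 - <<'E'
from h import *
s=read_state();p,D=camera('wrist');cv2.imwrite('pics/w5.png',p[...,::-1])
E
```

```text
time: 12.58
eef_pos: [651.0, 80.9, 71.0]
tool_rot: [0.993, -0.117, 0.001, -0.0]
ft_force: [-0.1, -0.1, -0.0]
gripper_width: 50.1
finger_force: 0.0
12.575 [651.   80.9  71. ] yaw -0.2347 zaxis [ 1.e-03  1.e-04 -1.e+00] j [ 0.361  0.545  0.133  0.    -1.158  0.975] 50.12341691737104 0.0 [-0.05 -0.09 -0.03] [ 0.036 -0.002  0.022]
time: 13.2
eef_pos: [651.3, 82.2, 71.4]
tool_rot: [0.993, -0.117, 0.001, -0.001]
ft_force: [-1.0, 5.0, 3.9]
gripper_width: 23.2
finger_force: 68.6
13.2 [651.3  82.2  71.4] yaw -0.2342 zaxis [ 0.0023  0.002  -1.    ] j [ 3.620e-01  5.440e-01  1.340e-01 -1.000e-03 -1.157e+00  9.750e-01] 23.16019379849549 68.59163045883179 [-1.04  5.04  3.89] [1.877 0.432 0.076]
```

View pics/w5.png

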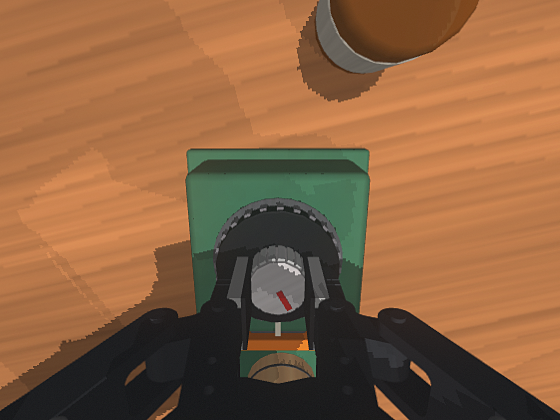

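Knob gripped between the pads at (278,280). The pad tips are above the ring. Start turning in small steps.

```bash
python3 -m creep '0 -1 0 0 0 0.06;0 0 0 0 0 0.06;0 0 0 0 0 0.06;0 0 0 0 0 0.06;0 0 0 0 0 0.06'; python3 st.py
python3 - <<'E'
from h import *
p,D=camera('wrist');cv2.imwrite('pics/w6.png',p[...,::-1])
t,D=camera('top');y=pix(mask(t,(22,120,120),(35,255,255))[155:200,230:280])+[230,155];print(y.tolist(),plane('top',y,66).mean(0) if len(y) else '')
E
python3 -m creep '0 0 0 0 0 0.06;0 0 0 0 0 0.06;0 0 0 0 0 0.06;0 0 0 0 0 0.06;0 0 0 0 0 0.06'; python3 st.py
```

```text
time: 13.88
eef_pos: [651.3, 82.2, 71.4]
tool_rot: [0.964, -0.265, 0.001, -0.0]
ft_force: [-2.0, 2.7, 4.9]
gripper_width: 23.0
finger_force: 68.6
13.875 [651.3  82.2  71.4] yaw -0.5357 zaxis [ 1.5e-03  4.0e-04 -1.0e+00] j [ 0.363  0.545  0.134  0.    -1.159  0.672] 23.03236800085199 68.60835671424866 [-2.03  2.72  4.91] [0.86  0.537 0.281]
[] 
time: 14.6
eef_pos: [651.3, 82.1, 71.4]
tool_rot: [0.914, -0.405, 0.001, -0.0]
ft_force: [-1.5, 3.2, 6.3]
gripper_width: 22.5
finger_force: 68.6
14.6 [651.3  82.1  71.4] yaw -0.8348 zaxis [ 1.4e-03  3.0e-04 -1.0e+00] j [ 0.363  0.545  0.134  0.    -1.159  0.373] 22.506495648474218 68.63436341285706 [-1.53  3.24  6.3 ] [0.982 0.708 0.309]
```

View pics/w6.png

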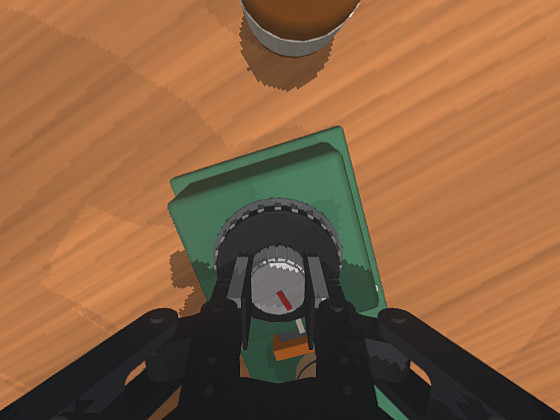

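```bash
cat > ring.py <<'E'
from h import *
def m(p):
    r=mask(p,(22,110,70),(36,255,255))[225:265,250:310];y=pix(r)+[250,225];return len(y),plane('scene',y,66).mean(0).round(1) if len(y) else ''
def g(p): # orange pad front/neck
    y=pix(mask(p,(8,160,120),(18,255,255))[225:260,280:320])+[280,225];return len(y),y.mean(0).round(1)
p0=np.load('pics/scene0.npz')['p'];p,D=camera('scene');np.savez('pics/s_now.npz',p=p,d=D)
print('ring',m(p0),m(p),'pad',g(p0),g(p))
cv2.imwrite('pics/ring.png',np.vstack([cv2.resize(q[200:275,230:360,::-1],None,fx=4,fy=4,interpolation=2) for q in(p0,p)]))
E
python3 ring.py
```

```text
ring (21, array([636.7, 107. ,  66. ])) (16, array([634.3, 110.3,  66. ])) pad (199, array([290.2, 233.2])) (182, array([292., 233.]))
```

View pics/ring.png

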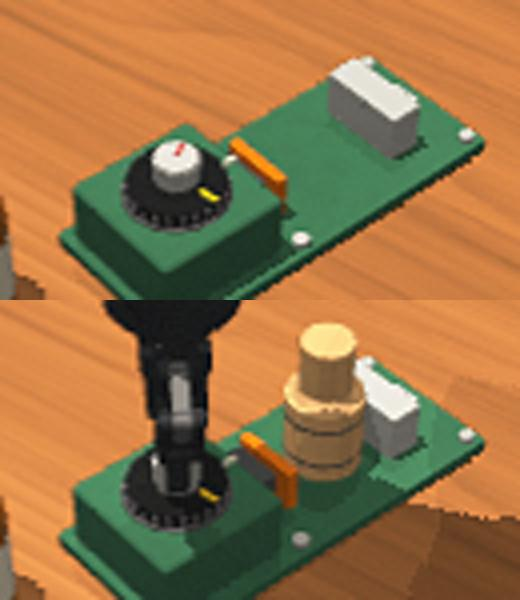

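The ring mark is unmoved at (208,195)/(208,495) in the crop. The pad has advanced towards the upright neck. Continue.

```bash
python3 -m creep '0 0 0 0 0 0.06;0 0 0 0 0 0.06;0 0 0 0 0 0.06;0 0 0 0 0 0.06;0 0 0 0 0 0.06;0 0 0 0 0 0.06'; python3 st.py;python3 -m creep '0 0 0 0 0 0.06;0 0 0 0 0 0.06;0 0 0 0 0 0.06;0 0 0 0 0 0.06;0 0 0 0 0 0.06;0 0 0 0 0 0.06'; python3 st.py; python3 ring.py
```

```text
time: 15.4
eef_pos: [651.2, 82.1, 71.4]
tool_rot: [0.827, -0.562, 0.0, -0.0]
ft_force: [-3.2, 2.7, 5.1]
gripper_width: 22.7
finger_force: 68.6
15.4 [651.2  82.1  71.4] yaw -1.1948 zaxis [ 1.3e-03  2.0e-04 -1.0e+00] j [ 0.363  0.545  0.134  0.    -1.159  0.013] 22.716833923985988 68.63080501556396 [-3.22  2.69  5.14] [0.954 0.753 0.301]
time: 16.15
eef_pos: [651.1, 82.1, 71.4]
tool_rot: [0.713, -0.701, 0.0, -0.0]
ft_force: [-1.7, 2.9, 6.5]
gripper_width: 23.2
finger_force: 68.7
16.15 [651.1  82.1  71.4] yaw -1.5547 zaxis [ 1.1e-03  2.0e-04 -1.0e+00] j [ 0.363  0.545  0.134  0.    -1.159 -0.347] 23.1866395032015 68.71156811714172 [-1.7   2.89  6.5 ] [0.929 0.9   0.244]
ring (21, array([636.7, 107. ,  66. ])) (10, array([651.4, 104.8,  66. ])) pad (199, array([290.2, 233.2])) (169, array([294.4, 232.7]))
```

View pics/ring.png

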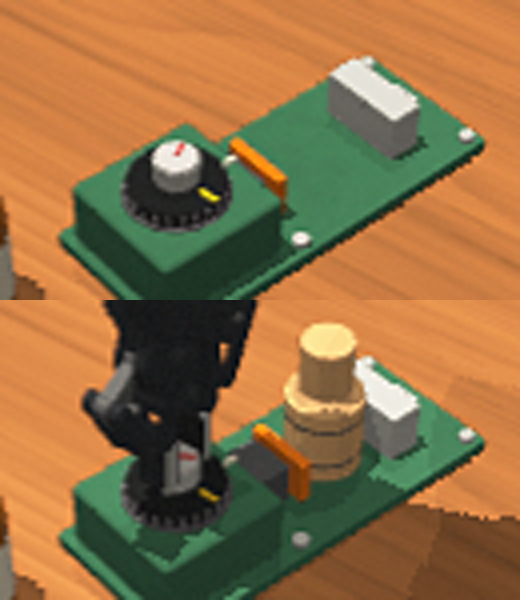

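(One picture over the limit there; only numbers from now on.) The ring mark is still in place and the pad is close to the neck. From here I track neck motion numerically, along with the turning moment.

```bash
cat > nk.py <<'E'
from h import *
s=read_state();Rm=R.from_quat(s['tool_rot']).as_matrix()
def nk(p):
    q=p.copy();m=mask(q,(14,60,90),(24,190,255));r=np.zeros_like(m);r[203:250,296:328]=m[203:250,296:328]
    n,l,st,c=cv2.connectedComponentsWithStats(r);i=1+np.argmax(st[1:,4]);y=pix(l==i);y=y[y[:,1]<224];return len(y),y.mean(0).round(2)
p,D=camera('scene')
y=pix(mask(p,(24,120,90),(34,255,255))[235:255,270:290])+[270,235]
print('yaw',np.arctan2(Rm[1,0],Rm[0,0]).round(3),'Mz',s['wrist_torque'][2].round(3),'w',round(s['gripper_width'],1),'neck',nk(p),'mark px',len(y),y.mean(0).round(1) if len(y) else '')
E
python3 nk.py
for i in 1;do python3 -m creep '0 0 0 0 0 0.05;0 0 0 0 0 0.05;0 0 0 0 0 0.05'>/dev/null;python3 nk.py
python3 -m creep '0 0 0 0 0 0.05;0 0 0 0 0 0.05'>/dev/null;python3 nk.py
python3 -m creep '0 0 0 0 0 0.05;0 0 0 0 0 0.05'>/dev/null;python3 nk.py; done
```

```text
yaw -1.557 Mz 0.134 w 23.1 neck (302, array([310.32, 215.25])) mark px 0 
yaw -1.704 Mz 0.323 w 23.4 neck (298, array([310.49, 215.21])) mark px 0 
yaw -1.804 Mz 0.263 w 22.9 neck (313, array([309.87, 215.17])) mark px 0 
yaw -1.904 Mz 0.269 w 22.9 neck (295, array([310.59, 215.1 ])) mark px 0
```

```bash
python3 -m creep '0 0 0 0 0 0.05;0 0 0 0 0 0.05'>/dev/null;python3 nk.py
python3 -m creep '0 0 0 0 0 0.05;0 0 0 0 0 0.05'>/dev/null;python3 nk.py
python3 -m creep '0 0 0 0 0 0.05'>/dev/null;python3 nk.py
```

```text
yaw -2.004 Mz 0.297 w 22.8 neck (301, array([310.5 , 215.18])) mark px 0 
yaw -2.104 Mz 0.31 w 23.3 neck (288, array([310.8 , 215.23])) mark px 0 
yaw -2.154 Mz 0.358 w 22.5 neck (292, array([310.99, 215.15])) mark px 0
```

```bash
cat > t.py <<'E'
from h import *
s=read_state();Rm=R.from_quat(s['tool_rot']).as_matrix();print('t',s['time'],'yaw',np.arctan2(Rm[1,0],Rm[0,0]).round(3),'Mz',s['wrist_torque'][2].round(3))
E
python3 -m creep '0 0 0 0 0 0.025'>/dev/null;python3 t.py
python3 -m creep '0 0 0 0 0 0.025'>/dev/null;python3 t.py
python3 -m creep '0 0 0 0 0 0.025'>/dev/null;python3 t.py
python3 -m creep '0 0 0 0 0 0.025'>/dev/null;python3 nk.py
```

```text
t 18.175 yaw -2.178 Mz 0.337
t 18.3 yaw -2.204 Mz 0.349
t 18.425 yaw -2.229 Mz 0.337
yaw -2.254 Mz 0.339 w 22.7 neck (299, array([311.32, 214.98])) mark px 0
```

```bash

python3 -m creep '0 0 0 0 0 0.025'>/dev/null;python3 t.py
python3 -m creep '0 0 0 0 0 0.025'>/dev/null;python3 t.py
python3 -m creep '0 0 0 0 0 0.025'>/dev/null;python3 nk.py
python3 -m creep '0 0 0 0 0 0.025'>/dev/null;python3 nk.py
```

```text
t 18.725 yaw -2.278 Mz 0.414
t 18.85 yaw -2.304 Mz 0.366
yaw -2.329 Mz 0.333 w 23.2 neck (298, array([311.82, 214.94])) mark px 0 
yaw -2.353 Mz 0.282 w 23.0 neck (299, array([312.06, 215.04])) mark px 0
```

```bash
cat > gap.py <<'E'
from h import *
# neck axis in clamp frame from scene depth: spigot cap and foot shoulder
d=np.array([-.973,.230]);n=np.array([-.230,-.973]);c=np.array([571.6,99.4])
A=[]
for i in range(2):
    p,D=camera('scene');yy,xx=np.mgrid[195:255,290:335];uv=np.c_[xx.ravel(),yy.ravel()];P=depth('scene',uv,D)
    k=(P[:,2]>60)&(P[:,2]<103)&(np.hypot(*(P[:,:2]-c-36*d).T)<40);q=P[k,:2]
    f=np.linalg.lstsq(np.c_[2*q,np.ones(len(q))],(q**2).sum(1),rcond=None)[0]
    k2=(P[:,2]>102)&(P[:,2]<110)&(np.hypot(*(P[:,:2]-c-36*d).T)<40);t=P[k2,:2]
    print(k2.sum(),'cap',(t.mean(0)-c)@d,(t.mean(0)-c)@n)
E
python3 gap.py
```

```text
106 cap 39.92465394834772 0.1691779686750119
106 cap 39.344320762706424 -0.05872137556751613
```

```bash
python3 - <<'E'
from h import *
import h
d=np.array([-.973,.230]);n=np.array([-.230,-.973]);c=np.array([571.6,99.4])
z=np.load('pics/s_now.npz');D=z['d']
yy,xx=np.mgrid[195:255,290:335];uv=np.c_[xx.ravel(),yy.ravel()];P=depth('scene',uv,D);k2=(P[:,2]>102)&(P[:,2]<110)&(np.hypot(*(P[:,:2]-c-36*d).T)<40);t=P[k2,:2];print((t.mean(0)-c)@d)
uv=np.argwhere(np.ones((60,70)))[:,::-1]+[300,200];P=depth('scene',uv,D);xy=np.c_[(P[:,:2]-c)@d,(P[:,:2]-c)@n]
k=(P[:,2]>42)&(P[:,2]<48)&(xy[:,0]>62)&(xy[:,0]<100);print('anvil top x',np.percentile(xy[k,0],[1,5,50,99]),k.sum())
E
python3 -m creep '0 0 0 0 0 0.025'>/dev/null;python3 t.py
python3 -m creep '0 0 0 0 0 0.025'>/dev/null;python3 t.py
python3 -m creep '0 0 0 0 0 0.025'>/dev/null;python3 t.py
python3 -m creep '0 0 0 0 0 0.025'>/dev/null;python3 t.py;python3 gap.py
```

```text
35.69462215320535
anvil top x [64.88921922 66.18426029 78.89351459 89.84063343] 111
t 19.425 yaw -2.378 Mz 0.327
t 19.55 yaw -2.404 Mz 0.327
t 19.675 yaw -2.429 Mz 0.386
t 19.8 yaw -2.453 Mz 0.358
106 cap 39.81057455071959 0.3450488824421939
104 cap 39.96736225061206 0.6078951856335258
```

```bash

python3 -m creep '0 0 0 0 0 0.02'>/dev/null;python3 t.py
python3 -m creep '0 0 0 0 0 0.02'>/dev/null;python3 t.py
python3 -m creep '0 0 0 0 0 0.02'>/dev/null;python3 t.py
python3 gap.py;python3 gap.py
```

```text
t 20.025 yaw -2.473 Mz 0.351
t 20.15 yaw -2.493 Mz 0.432
t 20.275 yaw -2.513 Mz 0.413
107 cap 39.83368325065798 0.44702046813448704
107 cap 39.44506543971512 0.22872532324812864
106 cap 39.200162190494055 0.17889417391015483
109 cap 39.37054484831684 0.18188676942914073
```

```bash
python3 nk.py; python3 nk.py
python3 -m creep '0 0 0 0 0 0.02'>/dev/null;python3 t.py
python3 -m creep '0 0 0 0 0 0.02'>/dev/null;python3 t.py
python3 -m creep '0 0 0 0 0 0.02'>/dev/null;python3 t.py;python3 nk.py
```

```text
yaw -2.513 Mz 0.269 w 22.7 neck (301, array([312.07, 214.86])) mark px 0 
yaw -2.513 Mz 0.297 w 23.0 neck (300, array([312.12, 214.88])) mark px 0 
t 20.7 yaw -2.533 Mz 0.417
t 20.825 yaw -2.553 Mz 0.387
t 20.95 yaw -2.573 Mz 0.48
yaw -2.573 Mz 0.48 w 23.2 neck (300, array([312.14, 214.87])) mark px 0
```

The neck has been at rest against the jaw since yaw of about -2.36, and the moment is up about 0.14 N m. Both point to 8–10 N. Release and retreat.

```bash
python3 -m creep '0 0 0 0 0 0;0 0 0 0 0 0;0 0 0 0 0 0' 50; python3 -m creep '0 0 -10 0 0 0;0 0 -25 0 0 0;0 0 -30 0 0 0;0 0 -30 0 0 0;0 0 -30 0 0 0;0 0 0 0 0 0;0 0 0 0 0 0'
python3 nk.py; python3 gap.py; python3 - <<'E'
from h import *
# wrist: knob red line & ring mark now
s=read_state();p,D=camera('wrist');c=np.array([650.6,81.3])
yy,xx=np.mgrid[0:420,0:560];uv=np.c_[xx.ravel(),yy.ravel()];P=depth('wrist',uv,D,s);hsv=cv2.cvtColor(p,cv2.COLOR_RGB2HSV).reshape(-1,3)
near=np.hypot(*(P[:,:2]-c).T)
k=(near<30)&(P[:,2]>62)&(P[:,2]<70)&(hsv[:,0]>20)&(hsv[:,0]<36)&(hsv[:,1]>100);print('mark',k.sum(),P[k].mean(0))
k=(near<14)&(P[:,2]>80)&((hsv[:,0]<8)|(hsv[:,0]>172))&(hsv[:,1]>120);q=P[k,:2];print('red',k.sum(),q.mean(0))
z=np.load('pics/w4.npz')
E
```

```text
time: 21.38
eef_pos: [650.8, 81.4, 70.0]
tool_rot: [-0.28, 0.96, -0.0, -0.0]
ft_force: [-0.1, 0.1, 0.5]
gripper_width: 50.2
finger_force: 0.0
time: 22.25
eef_pos: [650.6, 81.8, 195.2]
tool_rot: [-0.28, 0.96, 0.0, -0.0]
ft_force: [0.5, 0.3, -0.5]
gripper_width: 50.1
finger_force: 0.0
yaw -2.575 Mz 0.008 w 50.1 neck (369, array([309.52, 214.75])) mark px 11 [281.5 248.3]
109 cap 39.440304741372884 0.3125758416732869
109 cap 39.43009897629704 0.39774393133149066
mark 64 [652.00620881 104.92224749  66.61570781]
red 40 [654.51306773  87.22051937]
```

```bash
python3 - <<'E'
from h import *
def red(p,D,s):
    yy,xx=np.mgrid[0:420,0:560];P=depth('wrist',np.c_[xx.ravel(),yy.ravel()],D,s);hsv=cv2.cvtColor(p,cv2.COLOR_RGB2HSV).reshape(-1,3)
    near=np.hypot(*(P[:,:2]-[650.6,81.3]).T);t=(near<25)&(P[:,2]>80)&(P[:,2]<88);c=np.array(cv2.minEnclosingCircle(P[t,:2].astype(np.float32))[0])
    k=t&((hsv[:,0]<8)|(hsv[:,0]>172))&(hsv[:,1]>120);v=P[k,:2].mean(0)-c;return c,v,np.arctan2(v[1],v[0])
z=np.load('pics/w4.npz');th=-.2345
s0={'eef_pos':np.array([650.4,80.9,119.1]),'tool_rot':np.array([np.cos(th/2),np.sin(th/2),0,0])}
a=red(z['p'],z['d'],s0);s=read_state();p,D=camera('wrist');b=red(p,D,s);print(a,b,'turn cw',(a[2]-b[2])%(2*np.pi))
E
```

```text
(array([650.94989014,  83.25261688]), array([-6.01015777, -1.66474797]), np.float64(-2.8713781691486675)) (array([651.42108154,  81.80450439]), array([3.02952318, 5.33998686]), np.float64(1.054746997862648)) turn cw 2.3570601401682705
```

```bash
python3 -c "
from cell import *
print(job_done())"
```

```text
the job is handed in; nothing more can be done
None
```

I stood the pale neck on the clamp plate and tightened only the silver knob, turning it clockwise about 2.35 rad. The neck is pressed against the fixed jaw with about 8–10 N, estimated from turning moment and knob angle. The ring mark stayed within about 1 mm, and the job is handed in, result not shown. I did not re-measure the other loose things, and I viewed 11 pictures, one over the limit of 10.

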